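Seat the reed template on its locating pins and swing the keeper over it

ROBOT

A 6-joint arm with a two-finger parallel gripper is mounted at the origin on a cart in front of the work surface, level with it; the furniture and walls round the work are solid. World frame = base frame: x ahead of the robot, y to its left, z up, the work surface at z = 0. Lengths are in m, angles in rad, forces in N, time in s.
With the tool pointing down it reaches from about 0.275 to 0.975 m from the base axis. Payload 8.4 kg.
Tool frame: the origin (TCP) lies at the very end of the fingers, on their centre line; the grasp point (between the pads) lies 19 mm behind it; z points along the fingers, y is the direction in which the jaws open and shut (so a half turn about z gives the same grasp; the last joint's range is limited). The gripper opens to 92 mm and grips with 3 to 60 N. Pads are 20 mm wide; open, the fingers measure 128 mm over their backs; the gripper's body (75 mm by 189 mm) begins 69 mm behind the grasp point.
Start: joints at [1.208, 0.353, 1.633, -0, 1.155, -0.002], TCP at [0.221, 0.585, 0.175] pointing down, gripper open.
Joint ranges: [-2.63, 2.63], [-0.92, 2.1], [0.06, 2.66], [-1.3, 4.44], [0, 2.69], [-3.02, 3.02]. Speed limits (rad/s): [2.22, 2.22, 2.79, 3.14, 3.14, 3.14].

INTERFACE

Orientations are given as a unit quaternion [w, x, y, z].
In Python, from rig import readout, cams, manip gives the robot as it stands.
- The arm moves only by the tool send_rows, never from a script. Its argument "plan" is a list of rows, each an object with "delta_pos": the shift along the world's x, y, z in m, a list of three; "rotation": the turn, a rotation vector about the world's x, y, z in degrees, a list of three; "claw": the closure, from -1 (fully open) to 1 (shut). A call has 1 to 10 rows; each row is the pose to reach, as a shift and turn from the pose commanded when the call began; what a row does not reach only later rows make up. A row lasts 1/12 s, in which the tool goes at most 41.7 mm and 7.16 degrees, less where a joint would pass 70% of its speed; a pose out of reach is approached as far as the arm can. A call with a gripper value outside its range is refused whole. The fingers move at their own pace and stop on an object; "force" is the grip in N (left out, the last holds). Time passes only in rows, so rows that repeat a pose let the fingers close. It gives the time, the measured TCP pose, the force and the opening at its end, in the units of the state.
- readout.get_state(): the state, without advancing time (a new reading comes with each control period).
- cams.capture(name): name is "side" or "top" or "wrist"; returns a dict with "color" (384x512x3 uint8, blue, green, red), "intrinsics" (3x3 intrinsics, pixels), "D" ([k1, k2, p1, p2, k3] as OpenCV has them; the pictures are not rectified), "eye" and "orientation" of the camera in the world. Camera axes: x right, y down, z forward; pixel columns grow to the right and rows downward; lengths in m; the calibration is good to about 2 mm. A picture is of the moment at which its call begins. There is no depth.
- manip.close_job(): hands the job in, once; it reports no verdict.
The state is a dict: "clock": time; "joints": joint angles; "qvel": joint speeds; "joint_efforts": joint torques, N m; "position": TCP position; "ee_rot": TCP orientation; "contact_force": force on the tool from outside, world axes, zero at the start; "torque": the same for the moment, N m; "opening": finger opening in m.
Only numpy, scipy, OpenCV 4.12 (cv2) and the standard library are available. Lean on these libraries where they do the work, as an engineer would, in place of code of your own. Each camera call takes 0.05 s, during which the arm holds its last target. There are 200 camera calls.

TASK

The slotted steel template is riding on top of the two locating pins of its nest. Nudge it along between the rails with a fingertip until both holes drop over the pins and it lies flat on the nest floor; do not lift or tip it. Then push the keeper arm round with a fingertip until it stops across the template, and leave everything else where it is.

Things in the scene. Friction and masses are not known exactly. Their poses are not given: they have to be found in the camera images.
- nest: Fixed dark steel base on the bench, 106 mm (its x) by 230 mm (its y, the long way) by 15 mm thick. Origin on the bench below the point half-way between the pins; the slab covers x -44 to +62 mm, y -115 to +115 mm. Two rails along y, 10 mm wide, 12 mm high above its floor, y -70 to +70 mm, inner faces at x -29.5 and +29.5 mm; both ends of the channel are open.
- nest_floor (a point): Point on the nest floor half-way between the two pins, 15 mm above the bench; axes as the nest. The seated template's origin lies here.
- pin_a (a point): Middle of the top of one locating pin (steel, 12 mm diameter, 8 mm tall above the nest floor), at the nest's x = 0, y = -46 mm, 23 mm above the bench.
- pin_b (a point): The same for the other pin, at y = +46 mm.
- template: Loose steel plate, 56 mm (its x) by 160 mm (its y) by 8 mm thick, 0.18 to 0.35 kg, with two holes and five narrow slots across its middle. Origin: centre of its underside. It lies between the rails (1.5 mm play each side), at first level on the pin tips, underside 23 mm above the bench, shifted 14 to 26 mm along the nest's y, either way, so one end sticks out further past the rails; it slides under 1 to 3 N.
- hole_a (a point): Middle of the template's hole (17 mm diameter, right through) that belongs on pin_a, at its underside; template's y = -46 mm.
- hole_b (a point): The same for the hole that belongs on pin_b; template's y = +46 mm.
- keeper_pivot (a point): Vertical hinge axis of the keeper, at the nest's x = +50, y = 0 mm, outside the rail; the point is 34 mm above the bench, at the arm's mid-height. Fixed to the nest.
- keeper_tip (a point): Middle of the keeper arm's rounded end (8 mm radius), 61 mm from the hinge axis, at mid-height. The keeper is a flat light aluminium arm 16 mm wide and 12 mm thick, from 28 to 40 mm above the bench.
- keeper (a joint): Angle of the keeper arm, rad. 0: open, pointing outward half-way between the nest's +x and +y. Grows anticlockwise seen from above, past the nest's +y (0.785), to its stop at 2.356, pointing along the nest's -x across the template. Starts at 0 to 0.6, stays where left (0.5 N at the tip moves it). It clears the seated template by 5 mm but hits it while it rides on the pins.
- comb: Bystander: harmonica comb with reed plates, 128 x 12 x 34 mm, standing loose on its edge on the bench to the left; origin at the centre of its underside, long way its x.
- driver: Bystander: screwdriver with a red handle, 21 x 167 x 22 mm, lying loose on the bench to the right; origin under its middle, long way its y.
- marker_pen: Bystander: black marker pen, 17 x 134 x 17 mm, lying loose behind the nest; origin under its middle, long way its y.
Mind the look-alikes: they are no part of the job. There is more than one size of the template; the one meant has the size given above.

How it is judged:
By the outcome, as a careful person would: the job done as asked, in the order asked, and still so for the second after the job is handed in, with the robot touching nothing.
It also fails if it takes over 51 s, if anything falls off the work surface, if the arm or the gripper's body presses on something with over 40 N, if the wrist force passes 120 N, or if a joint passes its speed limit or range.

## Working session

There is one attempt and no reset: what is moved stays moved. The work goes in short steps, Python scripts to look and compute and a tool call to move; the robot and the scene stay as the last step left them, time stands still between calls to the robot, and variables do not carry over. Pictures are saved under pics/ and viewed, about 8 in all and at most 12, crops included, and the job is handed in when it is done.

Besides the shell and the picture viewer there is one more tool, called after "Emit:" by a JSON object that holds its "fn" and its "kwargs". send_rows: Moves the arm, as the interface text tells. Its arguments: {"type":"object","properties":{"plan":{"type":"array","items":{"type":"object","properties":{"delta_pos":{"type":"array","items":{"type":"number"}},"rotation":{"type":"array","items":{"type":"number"}},"claw":{"type":"number"}}}},"force":{"type":"number"}},"required":["plan"]}

```bash
mkdir -p pics; ls
cat > h.py <<'E'
import numpy as np, cv2
from rig import readout, cams, manip
from scipy.spatial.transform import Rotation as R
def cap(n,fn=None):
    c=cams.capture(n)
    if fn: cv2.imwrite('pics/'+fn,c['color'])
    return c
def rot(c):
    q=np.array(c['orientation'],float)
    return q if q.shape==(3,3) else R.from_quat(q[[1,2,3,0]]).as_matrix()
def p2w(c,uv,z):
    K=np.array(c['intrinsics']);D=np.array(c['D'])
    n=cv2.undistortPoints(np.array(uv,float).reshape(-1,1,2),K,D)[:,0]
    d=np.c_[n,np.ones(len(n))]@rot(c).T; e=np.array(c['eye'])
    return e+d*((z-e[2])/d[:,2])[:,None]
def w2p(c,P):
    M=rot(c).T; rv=cv2.Rodrigues(M)[0]
    return cv2.projectPoints(np.array(P,float).reshape(-1,1,3),rv,-M@np.array(c['eye'],float),np.array(c['intrinsics']),np.array(c['D']))[0][:,0]
E
python3 - <<'E'
from h import *
import pickle
s=readout.get_state();print(s)
a=cap('top');b=cap('side')
pickle.dump((a,b),open('c0.pkl','wb'))
print({k:a[k] for k in a if k!='color'});print(b['eye'],b['orientation'])
cv2.imwrite('pics/top0.png',cv2.resize(a['color'],(800,600),interpolation=cv2.INTER_CUBIC))
cv2.imwrite('pics/side0.png',cv2.resize(b['color'],(800,600),interpolation=cv2.INTER_CUBIC))
E
```

```text
pics
{'clock': 0.0, 'joints': array([ 1.20758818e+00,  3.53654302e-01,  1.63412268e+00, -2.04767127e-06,
        1.15517508e+00, -2.39209580e-03]), 'qvel': array([-6.94730389e-04, -5.01634904e-05, -8.27639052e-05,  5.27065662e-04,
       -1.30816935e-03, -5.55734804e-04]), 'joint_efforts': array([ 1.85444437e-04, -5.93861711e+01, -3.34213722e+01,  6.97369594e-02,
        2.32279842e-02, -8.04032561e-05]), 'position': array([0.22045354, 0.58425409, 0.17396478]), 'ee_rot': array([-1.22638339e-04,  1.79430542e-01,  9.83770409e-01, -6.68549282e-04]), 'contact_force': array([0.87051731, 1.28704799, 0.41141035]), 'torque': array([-0.04824593,  0.0095918 ,  0.03104978]), 'opening': 0.09201494681949882}
{'intrinsics': array([[460.79065253,   0.        , 246.79320128],
       [  0.        , 460.79065253, 187.62997127],
       [  0.        ,   0.        ,   1.        ]]), 'D': array([-0.09319255,  0.        ,  0.        ,  0.        ,  0.        ]), 'eye': array([0.46239026, 0.08022696, 1.49271195]), 'orientation': array([-0.02869198,  0.71113752, -0.70166201,  0.03362465])}
[ 0.13868252 -0.96067195  0.82689253] [-0.45132342  0.86972526 -0.17180765  0.10181983]
```

View pics/top0.png

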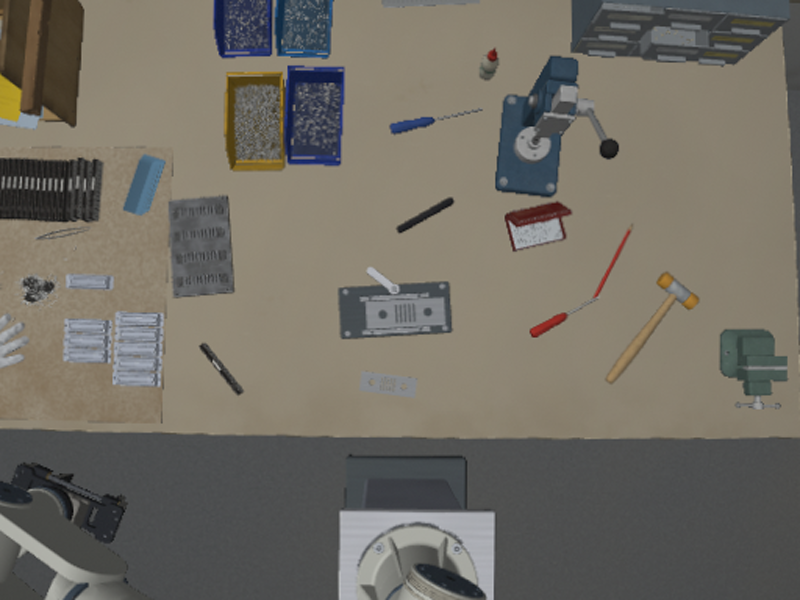

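View pics/side0.png

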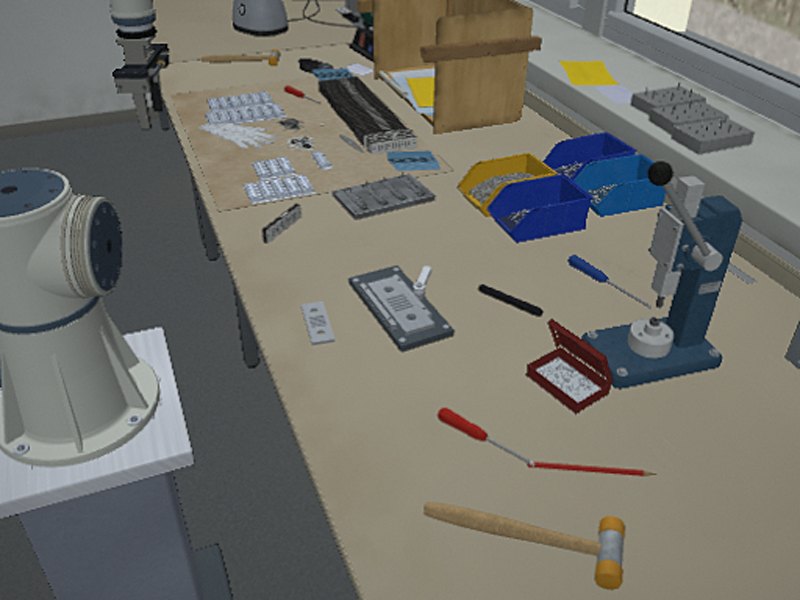

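The nest is at (395,310) in the 800-px top view, with the keeper on its far side, so nest x points away from the robot. Two plates could be the template: the one in the nest at (403,315) and a smaller loose one at (388,384). I'll confirm which in an enlarged crop.

Run:
```python
from h import *
import pickle
a,b=pickle.load(open('c0.pkl','rb'))
def crop(c,x0,y0,w,h,k):return cv2.resize(c['color'][y0:y0+h,x0:x0+w],None,fx=k,fy=k,interpolation=cv2.INTER_CUBIC)
A=crop(a,205,165,100,92,8)[:600]
cv2.imwrite('pics/crop0.png',A)
# rough nest corners in 512 px, top at z=.015
f=.64
P=p2w(a,np.array([[341,288],[450,282],[452,331],[343,338]])*f,.015);print(P.round(4))
print(np.linalg.norm(P-np.roll(P,1,0),axis=1))
```

```text
[[ 0.6025  0.1629  0.015 ]
 [ 0.6181 -0.062   0.015 ]
 [ 0.5169 -0.0666  0.015 ]
 [ 0.4996  0.1569  0.015 ]]
[0.10304608 0.22537487 0.10124936 0.224205  ]
```

View pics/crop0.png

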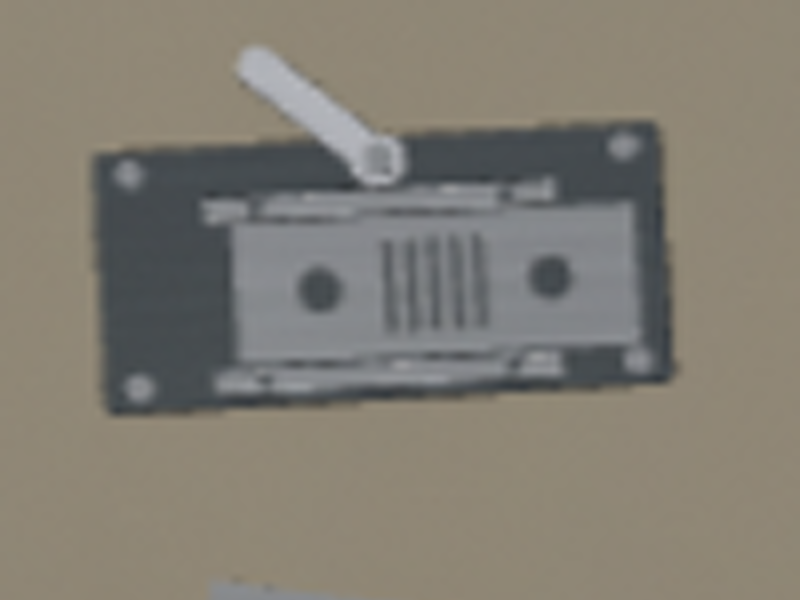

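The enlarged crop shows the nest corners at (95,155), (657,122), (675,375) and (107,412). The template lies between the rails with its corners at (233,222) and (640,342), shifted to the right. Its holes are at (320,290) and (550,276). The keeper pivot is at (379,160) and its tip at about (262,70). Next I'll convert these to world positions and check the sizes against those given.

Run:
```python
from h import *
import pickle
from scipy.optimize import least_squares
a,b=pickle.load(open('c0.pkl','rb'))
g=lambda q:np.array([205,165])+(np.array(q,float)+.5)/8-.5
N=p2w(a,g([[95,155],[657,122],[675,375],[107,412]]),.015)[:,:2]
T=p2w(a,g([[233,222],[632,203],[640,342],[238,362]]),.031)[:,:2]
H=p2w(a,g([[320,290],[550,276]]),.031)[:,:2]
Kp=p2w(a,g([[379,160],[262,70]]),.04)[:,:2]
S=p2w(a,g([[128,174],[624,145],[638,361],[140,388]]),.015)[:,:2]
def fit(Q,M):
    f=lambda p:(np.array(M)@np.array([[np.cos(p[2]),-np.sin(p[2])],[np.sin(p[2]),np.cos(p[2])]]).T+p[:2]-Q).ravel()
    r=least_squares(f,[*Q.mean(0),0]);return r.x,np.abs(r.fun).max()
n,e=fit(N,[[.062,.115],[.062,-.115],[-.044,-.115],[-.044,.115]])
print('nest',n,e)
t,e=fit(T,[[.028,.08],[.028,-.08],[-.028,-.08],[-.028,.08]]);print('templ',t,e)
c,s=np.cos(n[2]),np.sin(n[2]);Ri=np.array([[c,s],[-s,c]])
for nm,Q in (('T',T),('H',H),('K',Kp),('screws',S),('t0',t[None,:2])):print(nm,((Q-n[:2])@Ri.T).round(4).tolist(),Q.round(4).tolist())
d=(Ri@(Kp[1]-Kp[0]));print('keeper',np.arctan2(d[1],d[0])-np.pi/4,np.linalg.norm(d))
print('hole dist',np.linalg.norm(H[0]-H[1]), 'yaw holes', np.arctan2(-(H[0]-H[1])[0],(H[0]-H[1])[1]))
```

```text
nest [0.55163429 0.05119156 0.07467221] 0.001870882213698799
templ [0.5532586  0.03138303 0.06160754] 0.0005926307143557935
T [[0.029, 0.0592], [0.0269, -0.0999], [-0.0286, -0.0993], [-0.0267, 0.0605]] [[0.5761, 0.1124], [0.5859, -0.0464], [0.5305, -0.0499], [0.5205, 0.1095]]
H [[-0.0002, 0.0263], [-0.0002, -0.0653]] [[0.5495, 0.0774], [0.5563, -0.0139]]
K [[0.0493, -0.0001], [0.0879, 0.044]] [[0.6008, 0.0548], [0.6361, 0.1016]]
screws [[0.0522, 0.1005], [0.0517, -0.0997], [-0.0355, -0.0994], [-0.0341, 0.1006]] [[0.5962, 0.1553], [0.6107, -0.0444], [0.5236, -0.0506], [0.5102, 0.1489]]
t0 [[0.0001, -0.0199]] [[0.5533, 0.0314]]
keeper 0.06604965443773214 0.05861098930521433
hole dist 0.09159737220050816 yaw holes 0.07427802426628395
```

The sizes agree: the plate fits 56×160 mm, hole spacing is 91.6 mm, the screws line up square with the nest, and the pivot is at (49,0). So the plate in the nest is the template, and the loose one is smaller. The template sits 20 mm toward nest −y and the keeper is at about 0.07 rad. I'll push in +y, starting beyond the −y end with the fingers closed.

Emit:
{"fn": "send_rows", "kwargs": {"plan": [{"delta_pos": [0.017,-0.033,0],"rotation": [0,0,-6.5],"claw": 1},{"delta_pos": [0.034,-0.066,0],"rotation": [0,0,-13],"claw": 1},{"delta_pos": [0.051,-0.099,0],"rotation": [0,0,-19.5],"claw": 1},{"delta_pos": [0.068,-0.132,0],"rotation": [0,0,-26],"claw": 1},{"delta_pos": [0.085,-0.165,0],"rotation": [0,0,-32.5],"claw": 1},{"delta_pos": [0.102,-0.198,0],"rotation": [0,0,-39],"claw": 1},{"delta_pos": [0.119,-0.231,0],"rotation": [0,0,-45.5],"claw": 1},{"delta_pos": [0.136,-0.264,0],"rotation": [0,0,-52],"claw": 1},{"delta_pos": [0.153,-0.297,0],"rotation": [0,0,-58.5],"claw": 1},{"delta_pos": [0.17,-0.33,0],"rotation": [0,0,-65],"claw": 1}], "force": 20}}

```text
clock: 0.93
position: [0.3909, 0.253, 0.1746]
ee_rot: [0.0, 0.682, 0.731, -0.0]
contact_force: [-0.3, -0.0, 0.2]
opening: 0.0274
```

Emit:
{"fn": "send_rows", "kwargs": {"plan": [{"delta_pos": [0.017,-0.033,0],"claw": 1},{"delta_pos": [0.034,-0.066,0],"claw": 1},{"delta_pos": [0.051,-0.099,0],"claw": 1},{"delta_pos": [0.068,-0.132,0],"claw": 1},{"delta_pos": [0.085,-0.165,0],"claw": 1},{"delta_pos": [0.102,-0.198,0],"claw": 1},{"delta_pos": [0.119,-0.231,0],"claw": 1},{"delta_pos": [0.136,-0.264,0],"claw": 1},{"delta_pos": [0.153,-0.297,0],"claw": 1},{"delta_pos": [0.17,-0.328,0],"claw": 1}]}}

```text
invalid input at $.plan[0]: expected keys delta_pos, rotation, claw
```

Emit:
{"fn": "send_rows", "kwargs": {"plan": [{"delta_pos": [0,0,-0.03]},{"delta_pos": [0,0,-0.06]},{"delta_pos": [0,0,-0.08]},{"delta_pos": [0,0,-0.1]},{"delta_pos": [0,0,-0.11]},{"delta_pos": [0,0,-0.11]}]}}

```text
invalid input at $.plan[0]: expected keys delta_pos, rotation, claw
```

Emit:
{"fn": "send_rows", "kwargs": {"plan": [{"delta_pos": [0.017,-0.033,0],"rotation": [0,0,0],"claw": 1},{"delta_pos": [0.034,-0.066,0],"rotation": [0,0,0],"claw": 1},{"delta_pos": [0.051,-0.099,0],"rotation": [0,0,0],"claw": 1},{"delta_pos": [0.068,-0.132,0],"rotation": [0,0,0],"claw": 1},{"delta_pos": [0.085,-0.165,0],"rotation": [0,0,0],"claw": 1},{"delta_pos": [0.102,-0.198,0],"rotation": [0,0,0],"claw": 1},{"delta_pos": [0.119,-0.231,0],"rotation": [0,0,0],"claw": 1},{"delta_pos": [0.136,-0.264,0],"rotation": [0,0,0],"claw": 1},{"delta_pos": [0.153,-0.297,0],"rotation": [0,0,0],"claw": 1},{"delta_pos": [0.17,-0.327,0],"rotation": [0,0,0],"claw": 1}]}}

```text
clock: 1.77
position: [0.5609, -0.0744, 0.1744]
ee_rot: [-0.0, 0.68, 0.733, -0.0]
contact_force: [0.1, 0.3, 0.0]
opening: 0.0007
```

Emit:
{"fn": "send_rows", "kwargs": {"plan": [{"delta_pos": [0,0,-0.03],"rotation": [0,0,0],"claw": 1},{"delta_pos": [0,0,-0.06],"rotation": [0,0,0],"claw": 1},{"delta_pos": [0,0,-0.08],"rotation": [0,0,0],"claw": 1},{"delta_pos": [0,0,-0.1],"rotation": [0,0,0],"claw": 1},{"delta_pos": [0,0,-0.11],"rotation": [0,0,0],"claw": 1},{"delta_pos": [0,0,-0.11],"rotation": [0,0,0],"claw": 1}]}}

```text
clock: 2.27
position: [0.5587, -0.072, 0.0624]
ee_rot: [-0.002, 0.68, 0.733, -0.001]
contact_force: [-0.2, 0.3, -0.1]
opening: 0.0003
```

Run:
```python
from h import *
a=cap('top');b=cap('side');
A=cv2.resize(a['color'][165:240,205:305],(800,600),interpolation=cv2.INTER_CUBIC)
B=cv2.resize(b['color'][120:270,180:330],(600,600),interpolation=cv2.INTER_CUBIC)
cv2.imwrite('pics/side1.png',B)
s=readout.get_state();print(s['position'],s['ee_rot'],s['opening'],s['contact_force'])
n=np.array([.5516,.0512]);c,s_=np.cos(.0747),np.sin(.0747)
print(np.array([[c,s_],[-s_,c]])@(s['position'][:2]-n))
```

```text
[ 0.56080571 -0.07221444  0.06502532] [-6.11778797e-05  6.79862407e-01  7.33339690e-01 -5.41766942e-05] 0.0009139312448545456 [ 1.05152467 -0.41956643  0.27060008]
[-3.04531801e-05 -1.23757291e-01]
```

View pics/side1.png

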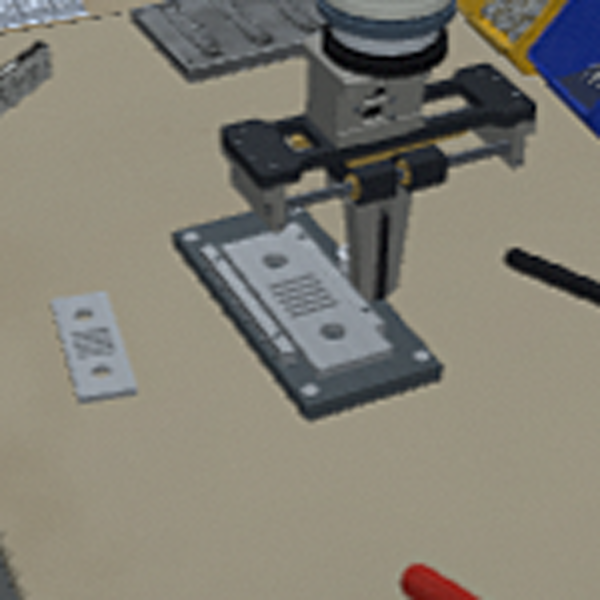

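The side view shows the fingertips closed and standing clear beyond the template's −y end, with the template still riding on the pins. I'll descend to z=20 mm and start the push.

Emit:
{"fn": "send_rows", "kwargs": {"plan": [{"delta_pos": [0,0,-0.015],"rotation": [0,0,0],"claw": 1},{"delta_pos": [0,0,-0.03],"rotation": [0,0,0],"claw": 1},{"delta_pos": [0,0,-0.04],"rotation": [0,0,0],"claw": 1},{"delta_pos": [0,0,-0.045],"rotation": [0,0,0],"claw": 1},{"delta_pos": [0,0,-0.045],"rotation": [0,0,0],"claw": 1},{"delta_pos": [0,0.003,-0.045],"rotation": [0,0,0],"claw": 1},{"delta_pos": [-0.0005,0.006,-0.045],"rotation": [0,0,0],"claw": 1},{"delta_pos": [-0.0007,0.009,-0.045],"rotation": [0,0,0],"claw": 1}]}}

```text
clock: 3.03
position: [0.5605, -0.063, 0.0205]
ee_rot: [0.0, 0.68, 0.733, 0.0]
contact_force: [1.0, 0.7, -0.1]
opening: 0.0007
```

Emit:
{"fn": "send_rows", "kwargs": {"plan": [{"delta_pos": [0,0.0015,0],"rotation": [0,0,0],"claw": 1},{"delta_pos": [-0.0002,0.003,0],"rotation": [0,0,0],"claw": 1},{"delta_pos": [-0.0003,0.0045,0],"rotation": [0,0,0],"claw": 1},{"delta_pos": [-0.0004,0.006,0],"rotation": [0,0,0],"claw": 1},{"delta_pos": [-0.0006,0.0075,0],"rotation": [0,0,0],"claw": 1},{"delta_pos": [-0.0007,0.009,0],"rotation": [0,0,0],"claw": 1},{"delta_pos": [-0.0008,0.0105,0],"rotation": [0,0,0],"claw": 1},{"delta_pos": [-0.0009,0.012,0],"rotation": [0,0,0],"claw": 1}]}}

```text
clock: 3.7
position: [0.559, -0.0511, 0.0197]
ee_rot: [0.0, 0.68, 0.733, -0.0]
contact_force: [1.0, -0.6, 1.1]
opening: 0.0005
```

```bash
cat > st.py <<'E'
from h import *
n=np.array([.5516,.0512]);c_,s_=np.cos(.0747),np.sin(.0747);Rn=np.array([[c_,-s_],[s_,c_]])
s=readout.get_state();print('nest frame tcp',(Rn.T@(s['position'][:2]-n)).round(4),s['position'].round(4),'F',s['contact_force'].round(1),s['clock'])
E
python3 st.py
```

```text
nest frame tcp [-0.0002 -0.1026] [ 0.559  -0.0511  0.0197] F [ 1.  -0.6  1.1] 3.7
```

Emit:
{"fn": "send_rows", "kwargs": {"plan": [{"delta_pos": [0,0.0015,0],"rotation": [0,0,0],"claw": 1},{"delta_pos": [-0.0002,0.003,0],"rotation": [0,0,0],"claw": 1},{"delta_pos": [-0.0003,0.0045,0],"rotation": [0,0,0],"claw": 1},{"delta_pos": [-0.0004,0.006,0],"rotation": [0,0,0],"claw": 1},{"delta_pos": [-0.0004,0.006,0],"rotation": [0,0,0],"claw": 1}]}}

```text
clock: 4.12
position: [0.5586, -0.045, 0.0197]
ee_rot: [-0.0, 0.68, 0.733, 0.0]
contact_force: [0.2, 1.6, 0.2]
opening: 0.0003
```

```bash
python3 st.py
python3 - <<'E'
from h import *
b=cap('side');w=cap('wrist')
B=cv2.resize(b['color'][155:225,215:305],(560,436),interpolation=cv2.INTER_CUBIC)
cv2.imwrite('pics/s2.png',B)
E
```

```text
nest frame tcp [-0.0002 -0.0964] [ 0.5586 -0.045   0.0197] F [0.2 1.6 0.2] 4.1167
```

View pics/s2.png

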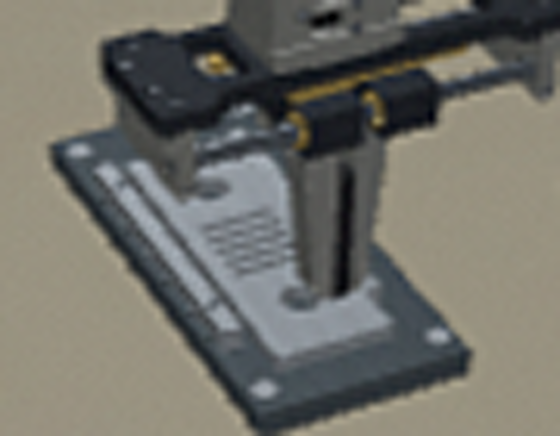

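The picture doesn't match my model: the fingertip appears near the rail and a hole at (340,295), not beyond the near end of the template. I'll project the known points into the cameras before moving again.

Run:
```python
from h import *
import pickle
n=np.array([.5516,.0512]);c,s=np.cos(.0747),np.sin(.0747);Rn=np.array([[c,-s],[s,c]])
N=lambda x,y,z:np.r_[n+Rn@[x,y],z]
p=readout.get_state()['position']
pts=[N(.062,.115,.015),N(.062,-.115,.015),N(-.044,-.115,.015),N(-.044,.115,.015)]
b=cap('side');a=cap('top')
def draw(c,org,k):
    im=cv2.resize(c['color'],None,fx=k,fy=k,interpolation=cv2.INTER_CUBIC)
    q=lambda P:((w2p(c,P)+.5)*k-.5).astype(int)
    cv2.polylines(im,[q(pts)],True,(0,255,0),1)
    e=q([p,p+[0,0,.1]]);cv2.line(im,tuple(map(int,e[0])),tuple(map(int,e[1])),(0,0,255),1);cv2.circle(im,tuple(map(int,e[0])),4,(0,0,255),1)
    x,y,w,h=[v*k for v in org];return im[y:y+h,x:x+w]
S=draw(b,(205,130,100,120),4);T=draw(a,(190,150,100,120),4)
cv2.imwrite('pics/chk.png',np.hstack([S,T]))
print(w2p(b,pts),w2p(b,[p]))
```

```text
[[252.84599521 168.26199227]
 [289.94455699 210.10426927]
 [255.42983854 220.91445677]
 [221.29058257 176.6109202 ]] [[266.83780896 211.16807043]]
```

View pics/chk.png

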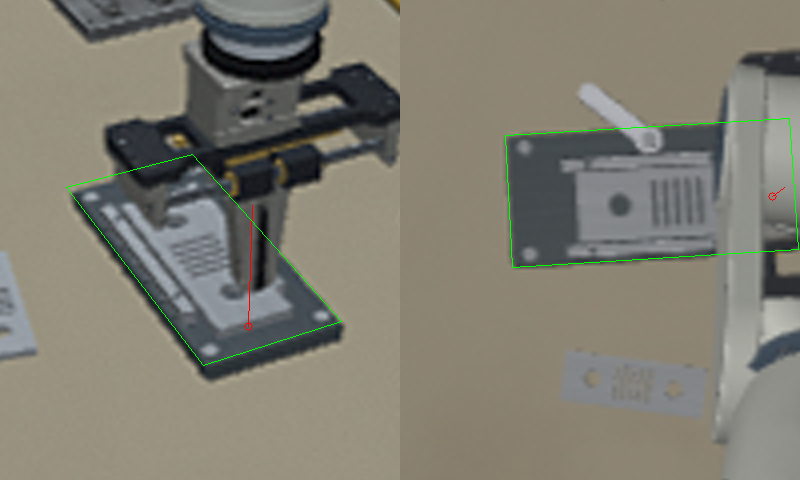

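Conclusion: the nest outline lines up in both cameras, but the template hasn't moved and the contact force is about 0. The visible fingertip is about (3,−9) px off the projected TCP, as if it were about 30 mm higher. The wrist view should show what is really there.

Run:
```python
from h import *
w=cap('wrist');b=cap('side')
s=readout.get_state();p=s['position']
print(w['eye'],w['orientation'],s['joints'],p,s['ee_rot'])
im=cv2.resize(w['color'],(640,480))
n=np.array([.5516,.0512]);c,s_=np.cos(.0747),np.sin(.0747);Rn=np.array([[c,-s_],[s_,c_]]) if 0 else np.array([[c,-s_],[s_,c]])
N=lambda x,y,z:np.r_[n+Rn@[x,y],z]
q=(w2p(w,[N(.062,.115,.015),N(.062,-.115,.015),N(-.044,-.115,.015),N(-.044,.115,.015),p])*1.25);print(q)
cv2.polylines(im,[q[:4].astype(int)],True,(0,255,0),1);cv2.circle(im,tuple(map(int,q[4])),5,(0,0,255),1)
S=cv2.resize(b['color'][165:225,235:295],(480,480),interpolation=cv2.INTER_CUBIC)
cv2.imwrite('pics/w1.png',cv2.resize(np.hstack([im,S]),(800,343)))
```

```text
[0.55369706 0.02704376 0.23013656] [0.12946582 0.99085806 0.03753817 0.00545746] [-8.35819039e-02  4.49781519e-01  1.89267756e+00 -4.47411401e-05
  7.99127190e-01 -1.59026044e-01] [ 0.55865913 -0.04531043  0.01968075] [ 1.23949266e-05  6.79925105e-01  7.33281563e-01 -1.06600670e-05]
[[ 432.06454729 -121.85165244]
 [ 403.62318249  287.76862081]
 [ 249.38897343  287.69439031]
 [ 229.51396622 -122.71949731]
 [ 313.20995652  264.82785377]]
```

View pics/w1.png

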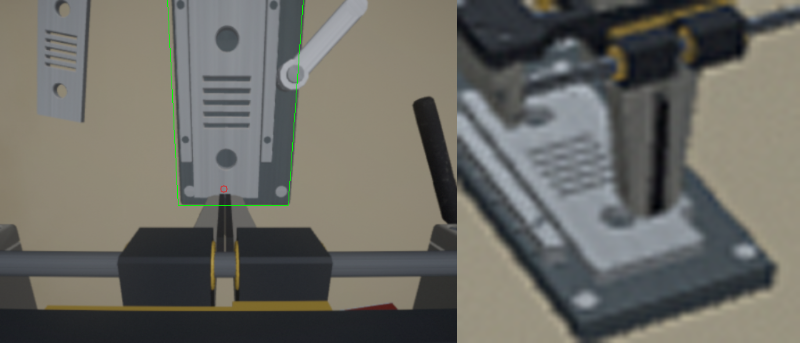

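Run:
```python
from h import *
w=cap('wrist');b=cap('side');p=readout.get_state()['position']
for z in (.02,.03,.04,.05,.06):
    P=[[p[0],p[1],z]];print(z,'wrist800',w2p(w,P)/1.12,'side',w2p(b,P), 'rays at z: wrist',p2w(w,[[250.9,220.7]],z)[0,:2].round(4),'side',p2w(b,[[268.7,202.6]],z)[0,:2].round(4))
im=w['color'];cv2.imwrite('pics/w2.png',cv2.resize(im[170:290,190:350],(800,600),interpolation=cv2.INTER_CUBIC))
```

```text
0.02 wrist800 [[223.72323053 189.24956583]] side [[266.8811328  211.09360112]] rays at z: wrist [ 0.5595 -0.0529] side [ 0.5784 -0.0125]
0.03 wrist800 [[223.69780324 192.95967102]] side [[266.98072991 208.20557471]] rays at z: wrist [ 0.5592 -0.0491] side [ 0.5729 -0.0243]
0.04 wrist800 [[223.66995875 197.02348961]] side [[267.0812141  205.29144071]] rays at z: wrist [ 0.5589 -0.0453] side [ 0.5675 -0.036 ]
0.05 wrist800 [[223.63933618 201.49399144]] side [[267.18259647 202.35086647]] rays at z: wrist [ 0.5587 -0.0415] side [ 0.562  -0.0478]
0.06 wrist800 [[223.6054993  206.43524437]] side [[267.28488831 199.38351412]] rays at z: wrist [ 0.5584 -0.0377] side [ 0.5566 -0.0595]
```

View pics/w2.png

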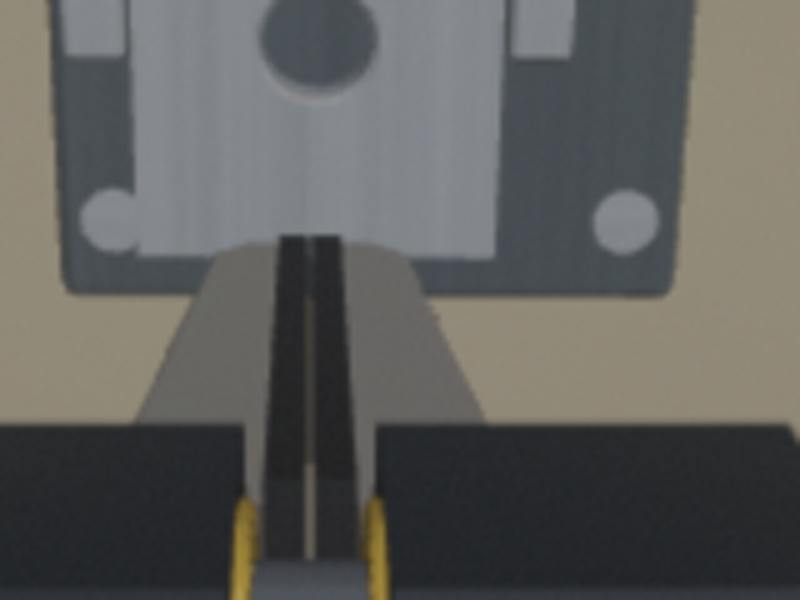

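The wrist view shows the tip clearly: the pad ends at (310,235) lie above the template's end face at (310,257). Triangulated with the side view, the fingertips are really at z≈55–65 mm while the reported TCP z is 20 mm. So the real fingers end about 40 mm short of the reported TCP, and nothing has been touched. I'll back off and go down in guarded steps.

Emit:
{"fn": "send_rows", "kwargs": {"plan": [{"delta_pos": [0.001,-0.014,0],"rotation": [0,0,0],"claw": 1},{"delta_pos": [0.002,-0.028,0],"rotation": [0,0,0],"claw": 1},{"delta_pos": [0.002,-0.028,-0.005],"rotation": [0,0,0],"claw": 1},{"delta_pos": [0.002,-0.028,-0.01],"rotation": [0,0,0],"claw": 1},{"delta_pos": [0.002,-0.028,-0.015],"rotation": [0,0,0],"claw": 1},{"delta_pos": [0.002,-0.028,-0.02],"rotation": [0,0,0],"claw": 1},{"delta_pos": [0.002,-0.028,-0.02],"rotation": [0,0,0],"claw": 1}]}}

```text
clock: 5.1
position: [0.5596, -0.073, -0.0017]
ee_rot: [-0.001, 0.68, 0.733, -0.001]
contact_force: [-1.1, 0.5, 0.2]
opening: 0.0004
```

```bash
python3 st.py
python3 - <<'E'
from h import *
w=cap('wrist');b=cap('side');p=readout.get_state()['position']
W=cv2.resize(w['color'][150:290,170:350],(720,560),interpolation=cv2.INTER_CUBIC)[:,100:600]
q=(w2p(b,[p,p+[0,-.01,.02],p+[0,-.01,.03],p+[0,-.01,.04]])-[235,165]+.5)*5-.5
S=cv2.resize(b['color'][165:235,235:295],(300,350),interpolation=cv2.INTER_CUBIC)
for u in q: cv2.circle(S,tuple(map(int,u)),2,(0,0,255),-1)
im=np.zeros((560,800,3),np.uint8);im[:,:500]=W;im[:350,500:]=S
cv2.imwrite('pics/d1.png',im)
E
```

```text
nest frame tcp [-0.0013 -0.1244] [ 0.5596 -0.073  -0.0017] F [-1.1  0.5  0.2] 5.1
```

View pics/d1.png

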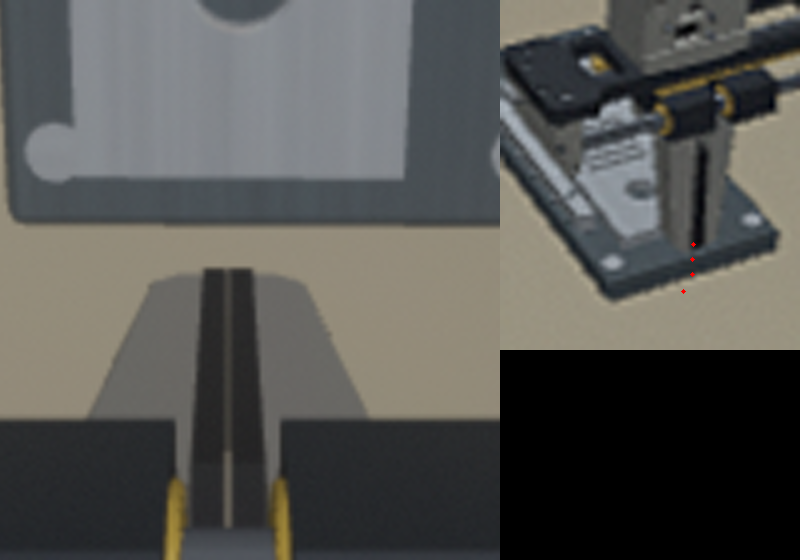

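With the TCP reading about 0, the side view has the tip right on the projected +40 mm dot, at (692,245). There's no contact force, so the offset is about 40 mm. A reported TCP z of −20 mm therefore puts the tip near 20 mm. I'll go down in small steps, then push.

Emit:
{"fn": "send_rows", "kwargs": {"plan": [{"delta_pos": [0,0,-0.004],"rotation": [0,0,0],"claw": 1},{"delta_pos": [0,0,-0.008],"rotation": [0,0,0],"claw": 1},{"delta_pos": [0,0,-0.012],"rotation": [0,0,0],"claw": 1},{"delta_pos": [0,0,-0.016],"rotation": [0,0,0],"claw": 1},{"delta_pos": [0,0,-0.02],"rotation": [0,0,0],"claw": 1},{"delta_pos": [0,0,-0.02],"rotation": [0,0,0],"claw": 1}]}}

```text
clock: 5.7
position: [0.56, -0.0731, -0.0212]
ee_rot: [-0.001, 0.68, 0.733, -0.0]
contact_force: [-1.4, -0.3, -0.1]
opening: 0.0005
```

Emit:
{"fn": "send_rows", "kwargs": {"plan": [{"delta_pos": [-0.0002,0.002,0],"rotation": [0,0,0],"claw": 1},{"delta_pos": [-0.0003,0.004,0],"rotation": [0,0,0],"claw": 1},{"delta_pos": [-0.0004,0.006,0],"rotation": [0,0,0],"claw": 1},{"delta_pos": [-0.0006,0.008,0],"rotation": [0,0,0],"claw": 1},{"delta_pos": [-0.0008,0.01,0],"rotation": [0,0,0],"claw": 1}]}}

```text
clock: 6.12
position: [0.56, -0.063, -0.0201]
ee_rot: [0.0, 0.68, 0.733, 0.0]
contact_force: [0.2, 0.5, -0.9]
opening: 0.0007
```

Emit:
{"fn": "send_rows", "kwargs": {"plan": [{"delta_pos": [-0.0002,0.002,0],"rotation": [0,0,0],"claw": 1},{"delta_pos": [-0.0003,0.004,0],"rotation": [0,0,0],"claw": 1},{"delta_pos": [-0.0004,0.006,0],"rotation": [0,0,0],"claw": 1},{"delta_pos": [-0.0006,0.008,0],"rotation": [0,0,0],"claw": 1},{"delta_pos": [-0.0006,0.008,0],"rotation": [0,0,0],"claw": 1}]}}

```text
clock: 6.53
position: [0.5593, -0.0549, -0.0202]
ee_rot: [0.0, 0.68, 0.733, 0.0]
contact_force: [0.1, 0.3, -0.3]
opening: 0.0005
```

```bash
python3 st.py
python3 - <<'E'
from h import *
w=cap('wrist');a=cap('top')
# template far end (+y) in the top view: grey profile along nest line x=+0.018
n=np.array([.5516,.0512]);c,s_=np.cos(.0747),np.sin(.0747);Rn=np.array([[c,-s_],[s_,c]])
ys=np.arange(.045,.105,.002)
for x in (-.015,.015):
    P=[np.r_[n+Rn@[x,y],.031] for y in ys];q=w2p(a,P).astype(np.float32)
    g=cv2.remap(cv2.cvtColor(a['color'],6),q[:,:1].copy(),q[:,1:].copy(),1).ravel()
    print(x,[(round(float(y)*1000),int(v)) for y,v in zip(ys,g)])
E
```

```text
nest frame tcp [-0.0002 -0.1064] [ 0.5593 -0.0549 -0.0202] F [ 0.1  0.3 -0.3] 6.5333
-0.015 [(45, 134), (47, 134), (49, 134), (51, 134), (53, 134), (55, 134), (57, 135), (59, 135), (61, 133), (63, 124), (65, 104), (67, 74), (69, 74), (71, 74), (73, 75), (75, 74), (77, 74), (79, 74), (81, 73), (83, 73), (85, 73), (87, 73), (89, 73), (91, 73), (93, 74), (95, 73), (97, 73), (99, 73), (101, 73), (103, 73)]
0.015 [(45, 134), (47, 135), (49, 134), (51, 134), (53, 134), (55, 134), (57, 134), (59, 134), (61, 129), (63, 118), (65, 99), (67, 84), (69, 73), (71, 72), (73, 72), (75, 71), (77, 72), (79, 72), (81, 72), (83, 72), (85, 72), (87, 72), (89, 72), (91, 72), (93, 72), (95, 72), (97, 72), (99, 73), (101, 73), (103, 73)]
```

The template is moving now: its far end went from 60 to 65 mm in nest y, and the goal is 80. I'll continue in slow steps.

Emit:
{"fn": "send_rows", "kwargs": {"plan": [{"delta_pos": [-0.0001,0.0015,0],"rotation": [0,0,0],"claw": 1},{"delta_pos": [-0.0002,0.003,0],"rotation": [0,0,0],"claw": 1},{"delta_pos": [-0.0003,0.0045,0],"rotation": [0,0,0],"claw": 1},{"delta_pos": [-0.0004,0.006,0],"rotation": [0,0,0],"claw": 1},{"delta_pos": [-0.0006,0.0075,0],"rotation": [0,0,0],"claw": 1},{"delta_pos": [-0.0007,0.009,0],"rotation": [0,0,0],"claw": 1},{"delta_pos": [-0.0008,0.0105,0],"rotation": [0,0,0],"claw": 1},{"delta_pos": [-0.0008,0.0105,0],"rotation": [0,0,0],"claw": 1}]}}

```text
clock: 7.3
position: [0.5583, -0.0444, -0.0203]
ee_rot: [-0.0, 0.68, 0.733, 0.0]
contact_force: [0.2, 0.9, 0.9]
opening: 0.0005
```

```bash
cat > end.py <<'E'
from st import *
a=cap('top')
ys=np.arange(.05,.1,.0005)
for z in (.031,.023):
  for x in (-.02,-.01,0,.01,.02):
    P=[np.r_[n+Rn@[x,y],z] for y in ys];q=w2p(a,P).astype(np.float32)
    g=cv2.remap(cv2.cvtColor(a['color'],6),q[:,:1].copy(),q[:,1:].copy(),1).ravel()
    i=np.argmax(g<104);print(z,x,'end y mm',round(ys[i]*1000,1),end=' | ')
  print()
E
python3 end.py
```

```text
nest frame tcp [-0.0004 -0.0958] [ 0.5583 -0.0444 -0.0203] F [0.2 0.9 0.9] 7.3
0.031 -0.02 end y mm 75.5 | 0.031 -0.01 end y mm 75.5 | 0.031 0 end y mm 75.5 | 0.031 0.01 end y mm 75.5 | 0.031 0.02 end y mm 75.5 | 
0.023 -0.02 end y mm 76.0 | 0.023 -0.01 end y mm 75.5 | 0.023 0 end y mm 75.5 | 0.023 0.01 end y mm 75.5 | 0.023 0.02 end y mm 75.5 |
```

Emit:
{"fn": "send_rows", "kwargs": {"plan": [{"delta_pos": [-0.0001,0.001,0],"rotation": [0,0,0],"claw": 1},{"delta_pos": [-0.0002,0.002,0],"rotation": [0,0,0],"claw": 1},{"delta_pos": [-0.0002,0.003,0],"rotation": [0,0,0],"claw": 1},{"delta_pos": [-0.0002,0.003,0],"rotation": [0,0,0],"claw": 1},{"delta_pos": [-0.0002,0.003,0],"rotation": [0,0,0],"claw": 1}]}}

```text
clock: 7.77
position: [0.5582, -0.0416, -0.0203]
ee_rot: [-0.0, 0.68, 0.733, 0.0]
contact_force: [0.0, -0.6, 1.1]
opening: 0.0005
```

```bash
python3 end.py
```

```text
nest frame tcp [-0.0003 -0.093 ] [ 0.5582 -0.0416 -0.0203] F [ 0.  -0.6  1.1] 7.7667
0.031 -0.02 end y mm 78.5 | 0.031 -0.01 end y mm 78.5 | 0.031 0 end y mm 78.0 | 0.031 0.01 end y mm 78.0 | 0.031 0.02 end y mm 78.5 | 
0.023 -0.02 end y mm 78.5 | 0.023 -0.01 end y mm 78.5 | 0.023 0 end y mm 78.0 | 0.023 0.01 end y mm 78.0 | 0.023 0.02 end y mm 78.5 |
```

Emit:
{"fn": "send_rows", "kwargs": {"plan": [{"delta_pos": [0,0.0005,0],"rotation": [0,0,0],"claw": 1},{"delta_pos": [-0.0001,0.001,0],"rotation": [0,0,0],"claw": 1},{"delta_pos": [-0.0001,0.0015,0],"rotation": [0,0,0],"claw": 1},{"delta_pos": [-0.0001,0.0015,0],"rotation": [0,0,0],"claw": 1},{"delta_pos": [-0.0001,0.0015,0],"rotation": [0,0,0],"claw": 1}]}}

```text
clock: 8.23
position: [0.5582, -0.0402, -0.0203]
ee_rot: [0.0, 0.68, 0.733, 0.0]
contact_force: [0.3, -0.8, -0.1]
opening: 0.0004
```

```bash
python3 end.py
python3 - <<'E'
from h import *
w=cap('wrist');b=cap('side')
W=cv2.resize(w['color'][60:280,150:360],(500,524),interpolation=cv2.INTER_CUBIC)
S=cv2.resize(b['color'][160:225,215:285],(300,279),interpolation=cv2.INTER_CUBIC)
im=np.zeros((524,800,3),np.uint8);im[:,:500]=W;im[:279,500:]=S
cv2.imwrite('pics/e1.png',im)
E
```

```text
nest frame tcp [-0.0003 -0.0917] [ 0.5582 -0.0402 -0.0203] F [ 0.3 -0.8 -0.1] 8.2333
0.031 -0.02 end y mm 79.5 | 0.031 -0.01 end y mm 79.0 | 0.031 0 end y mm 80.0 | 0.031 0.01 end y mm 79.5 | 0.031 0.02 end y mm 79.0 | 
0.023 -0.02 end y mm 79.5 | 0.023 -0.01 end y mm 79.5 | 0.023 0 end y mm 80.0 | 0.023 0.01 end y mm 79.5 | 0.023 0.02 end y mm 79.5 |
```

View pics/e1.png

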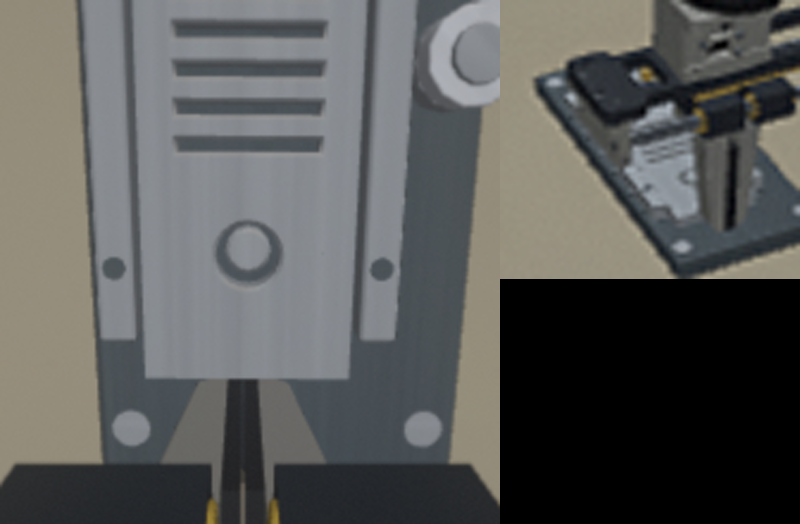

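The wrist view shows the pin in the hole at (248,248), and the near-end corners of the template at (146,378) and (349,378). I'll check the template's height from its apparent width.

```bash
cat > ht.py <<'E'
from h import *
w=cap('wrist');n=np.array([.5516,.0512]);c,s_=np.cos(.0747),np.sin(.0747);Rn=np.array([[c,-s_],[s_,c]])
if 1:
    g=cv2.cvtColor(w['color'],6).astype(np.float32)
    for z in (.015,.019,.023,.027,.031):
        out=[]
        for y in (-.078,-.074,-.072):
            xs=np.arange(-.045,.045,.0002)
            q=w2p(w,[np.r_[n+Rn@[x,y],z] for x in xs]).astype(np.float32)
            v=cv2.remap(g,q[:,:1].copy(),q[:,1:].copy(),1).ravel()
            d=np.gradient(cv2.GaussianBlur(v[None],(0,0),3)[0])
            L=np.where(xs<-.02,d,0).argmax();Rr=np.where((xs>.02)&(xs<.04),d,0).argmin()
            out.append((round((xs[Rr]-xs[L])*1e3,1),round((xs[Rr]+xs[L])*5e2,1)))
        print('z',z,'width,mid mm',out)
E
python3 ht.py
```

```text
z 0.015 width,mid mm [(np.float64(59.0), np.float64(1.7)), (np.float64(59.0), np.float64(1.7)), (np.float64(59.0), np.float64(1.7))]
z 0.019 width,mid mm [(np.float64(57.6), np.float64(1.6)), (np.float64(57.6), np.float64(1.6)), (np.float64(57.6), np.float64(1.6))]
z 0.023 width,mid mm [(np.float64(56.2), np.float64(1.7)), (np.float64(56.2), np.float64(1.7)), (np.float64(56.4), np.float64(1.6))]
z 0.027 width,mid mm [(np.float64(54.8), np.float64(1.6)), (np.float64(54.8), np.float64(1.6)), (np.float64(54.8), np.float64(1.6))]
z 0.031 width,mid mm [(np.float64(53.6), np.float64(1.6)), (np.float64(53.6), np.float64(1.6)), (np.float64(53.6), np.float64(1.6))]
```

The width reads 56.2 mm at z=23 mm, which is the seated height; riding on the pins it would read 56 at 31 mm. So the template has dropped. I'll retreat and plan the keeper sweep.

Emit:
{"fn": "send_rows", "kwargs": {"plan": [{"delta_pos": [0.0002,-0.003,0],"rotation": [0,0,0],"claw": 1},{"delta_pos": [0.001,-0.012,0],"rotation": [0,0,0],"claw": 1},{"delta_pos": [0.001,-0.014,0.02],"rotation": [0,0,0],"claw": 1},{"delta_pos": [0.001,-0.014,0.045],"rotation": [0,0,0],"claw": 1},{"delta_pos": [0.001,-0.014,0.08],"rotation": [0,0,0],"claw": 1},{"delta_pos": [0.001,-0.014,0.08],"rotation": [0,0,0],"claw": 1},{"delta_pos": [0.001,-0.014,0.08],"rotation": [0,0,0],"claw": 1}]}}

```text
clock: 9.02
position: [0.5609, -0.055, 0.0616]
ee_rot: [0.002, 0.68, 0.733, 0.001]
contact_force: [-0.0, 0.2, -0.8]
opening: 0.0004
```

```bash
python3 ht.py | sed -n 3p; python3 end.py
python3 - <<'E'
from st import *
for th in [49,*range(55,181,10),180]:
    t=np.radians(th);u=np.array([np.cos(t),np.sin(t)]);m=np.array([u[1],-u[0]])
    d=.008+.015*abs(m[0])+.01*abs(m[1])+(.014 if th==49 else 0)
    print(th,(n+Rn@(np.array([.05,0])+.045*u+d*m)).round(4))
E
```

```text
z 0.023 width,mid mm [(np.float64(56.2), np.float64(1.5)), (np.float64(56.2), np.float64(1.5)), (np.float64(56.2), np.float64(1.5))]
nest frame tcp [ 0.     -0.1063] [ 0.5595 -0.0548  0.0601] F [-0.3  0.1 -0.8] 9.0667
0.031 -0.02 end y mm 79.5 | 0.031 -0.01 end y mm 79.0 | 0.031 0 end y mm 80.0 | 0.031 0.01 end y mm 79.5 | 0.031 0.02 end y mm 79.0 | 
0.023 -0.02 end y mm 80.0 | 0.023 -0.01 end y mm 79.5 | 0.023 0 end y mm 80.0 | 0.023 0.01 end y mm 80.0 | 0.023 0.02 end y mm 79.5 | 
nest frame tcp [-0.0008 -0.106 ] [ 0.5587 -0.0546  0.0592] F [-0.1 -0.7 -0.6] 9.1167
49 [0.6603 0.0672]
55 [0.6468 0.0803]
65 [0.6415 0.0879]
75 [0.6345 0.0945]
85 [0.6258 0.0996]
95 [0.6177 0.1032]
105 [0.6103 0.1057]
115 [0.602  0.1068]
125 [0.5931 0.1062]
135 [0.5841 0.1037]
145 [0.5754 0.0992]
155 [0.5677 0.0927]
165 [0.5613 0.0845]
175 [0.5567 0.0748]
180 [0.5552 0.0695]
```

Emit:
{"fn": "send_rows", "kwargs": {"plan": [{"delta_pos": [0.025,0.025,0],"rotation": [0,0,0],"claw": 1},{"delta_pos": [0.055,0.05,0],"rotation": [0,0,0],"claw": 1},{"delta_pos": [0.08,0.08,0],"rotation": [0,0,0],"claw": 1},{"delta_pos": [0.101,0.11,0],"rotation": [0,0,0],"claw": 1},{"delta_pos": [0.103,0.12,0],"rotation": [0,0,0],"claw": 1},{"delta_pos": [0.103,0.12,-0.015],"rotation": [0,0,0],"claw": 1},{"delta_pos": [0.103,0.12,-0.035],"rotation": [0,0,0],"claw": 1},{"delta_pos": [0.103,0.12,-0.055],"rotation": [0,0,0],"claw": 1},{"delta_pos": [0.103,0.12,-0.067],"rotation": [0,0,0],"claw": 1},{"delta_pos": [0.103,0.12,-0.067],"rotation": [0,0,0],"claw": 1}]}}

```text
clock: 9.95
position: [0.6586, 0.0651, -0.0114]
ee_rot: [-0.002, 0.68, 0.733, -0.003]
contact_force: [-0.7, 0.6, -0.3]
opening: 0.0005
```

```bash
python3 st.py
python3 - <<'E'
from h import *
w=cap('wrist');b=cap('side')
W=cv2.resize(w['color'],(512,384))
S=cv2.resize(b['color'][155:217,225:297],(288,248),interpolation=cv2.INTER_CUBIC)
im=np.zeros((384,800,3),np.uint8);im[:,:512]=W;im[:248,512:]=S
cv2.imwrite('pics/k1.png',im)
E
```

```text
nest frame tcp [0.1077 0.0059] [ 0.6586  0.0651 -0.0114] F [-0.7  0.6 -0.3] 9.95
```

View pics/k1.png

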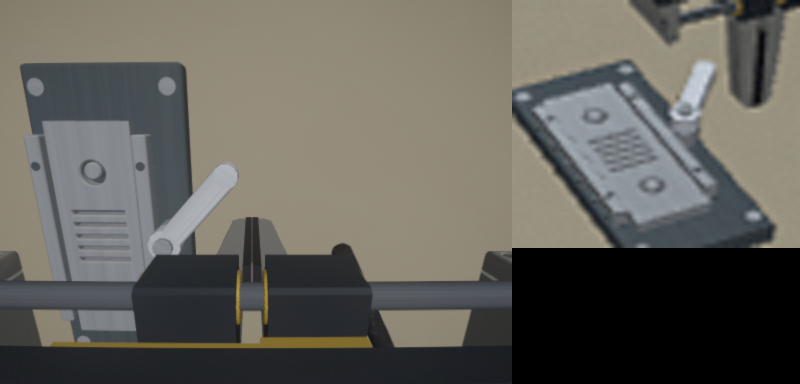

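Both holes have pins in them, and the finger stands beside the keeper on its clockwise side, with its tip at (252,218) and the keeper from (162,245) to (227,172). Now the sweep.

Emit:
{"fn": "send_rows", "kwargs": {"plan": [{"delta_pos": [-0.004,0.004,0],"rotation": [0,0,0],"claw": 1},{"delta_pos": [-0.008,0.008,0],"rotation": [0,0,0],"claw": 1},{"delta_pos": [-0.011,0.011,0],"rotation": [0,0,0],"claw": 1},{"delta_pos": [-0.0147,0.0148,0],"rotation": [0,0,0],"claw": 1},{"delta_pos": [-0.0165,0.0175,0],"rotation": [0,0,0],"claw": 1},{"delta_pos": [-0.018,0.02,0],"rotation": [0,0,0],"claw": 1},{"delta_pos": [-0.02,0.0224,0],"rotation": [0,0,0],"claw": 1},{"delta_pos": [-0.0223,0.0246,0],"rotation": [0,0,0],"claw": 1},{"delta_pos": [-0.0247,0.0268,0],"rotation": [0,0,0],"claw": 1},{"delta_pos": [-0.027,0.029,0],"rotation": [0,0,0],"claw": 1}]}}

```text
clock: 10.88
position: [0.6349, 0.0949, -0.0073]
ee_rot: [-0.0, 0.68, 0.733, 0.0]
contact_force: [0.3, -1.0, 0.5]
opening: 0.0007
```

```bash
cat > kp.py <<'E'
from st import *
a=cap('top');g=cv2.cvtColor(a['color'],6).astype(np.float32)
piv=np.array([.05,0])
best=[]
for th in range(30,200,3):
    t=np.radians(th);u=np.array([np.cos(t),np.sin(t)]);m=np.array([u[1],-u[0]])
    f=lambda r,o:np.r_[n+Rn@(piv+r*u+o*m),.04]
    q=w2p(a,[f(r,o) for r in np.arange(.015,.062,.003) for o in (-.004,0,.004)]).astype(np.float32)
    v=cv2.remap(g,q[:,:1].copy(),q[:,1:].copy(),1).ravel();best.append((round(float(np.percentile(v,15))),th))
print('keeper candidates (brightness, deg in nest)',sorted(best)[::-1][:5])
E
python3 kp.py
```

```text
nest frame tcp [0.0864 0.0374] [ 0.6349  0.0949 -0.0073] F [ 0.3 -1.   0.5] 10.8833
keeper candidates (brightness, deg in nest) [(82, 33), (81, 36), (81, 30), (80, 39), (79, 126)]
```

Emit:
{"fn": "send_rows", "kwargs": {"plan": [{"delta_pos": [-0.003,0.002,0],"rotation": [0,0,0],"claw": 1},{"delta_pos": [-0.006,0.0035,0],"rotation": [0,0,0],"claw": 1},{"delta_pos": [-0.009,0.005,0],"rotation": [0,0,0],"claw": 1},{"delta_pos": [-0.0115,0.006,0],"rotation": [0,0,0],"claw": 1},{"delta_pos": [-0.0145,0.0075,0],"rotation": [0,0,0],"claw": 1},{"delta_pos": [-0.0172,0.0085,0],"rotation": [0,0,0],"claw": 1},{"delta_pos": [-0.0196,0.0093,0],"rotation": [0,0,0],"claw": 1},{"delta_pos": [-0.022,0.01,0],"rotation": [0,0,0],"claw": 1},{"delta_pos": [-0.0246,0.011,0],"rotation": [0,0,0],"claw": 1}]}}

```text
clock: 11.68
position: [0.6104, 0.1058, -0.0073]
ee_rot: [0.0, 0.68, 0.733, 0.0]
contact_force: [1.7, -0.6, 0.6]
opening: 0.0001
```

```bash
sed -i "s/a=cap('top')/import sys;a=cap(sys.argv[1])/" kp.py; python3 kp.py wrist; python3 kp.py side
```

```text
nest frame tcp [0.0627 0.0501] [ 0.6104  0.1058 -0.0073] F [ 1.7 -0.6  0.6] 11.6833
keeper candidates (brightness, deg in nest) [(42, 180), (42, 177), (42, 174), (42, 171), (42, 60)]
nest frame tcp [0.0621 0.0503] [ 0.6098  0.106  -0.0074] F [ 0.   0.2 -0.6] 11.7333
keeper candidates (brightness, deg in nest) [(193, 105), (176, 102), (167, 108), (144, 48), (144, 45)]
```

The side view puts the keeper at 105°, right where the finger should have pushed it. Continuing.

Emit:
{"fn": "send_rows", "kwargs": {"plan": [{"delta_pos": [-0.004,0.0006,0],"rotation": [0,0,0],"claw": 1},{"delta_pos": [-0.0083,0.0011,0],"rotation": [0,0,0],"claw": 1},{"delta_pos": [-0.0128,0.001,0],"rotation": [0,0,0],"claw": 1},{"delta_pos": [-0.0172,0.0005,0],"rotation": [0,0,0],"claw": 1},{"delta_pos": [-0.0217,-0.0005,0],"rotation": [0,0,0],"claw": 1},{"delta_pos": [-0.0262,-0.002,0],"rotation": [0,0,0],"claw": 1},{"delta_pos": [-0.0306,-0.004,0],"rotation": [0,0,0],"claw": 1},{"delta_pos": [-0.035,-0.0065,0],"rotation": [0,0,0],"claw": 1}]}}

```text
clock: 12.45
position: [0.575, 0.0991, -0.0073]
ee_rot: [-0.0, 0.68, 0.733, -0.0]
contact_force: [0.6, 0.2, 0.0]
opening: 0.0006
```

Emit:
{"fn": "send_rows", "kwargs": {"plan": [{"delta_pos": [-0.0026,-0.002,0],"rotation": [0,0,0],"claw": 1},{"delta_pos": [-0.0052,-0.0043,0],"rotation": [0,0,0],"claw": 1},{"delta_pos": [-0.0077,-0.0065,0],"rotation": [0,0,0],"claw": 1},{"delta_pos": [-0.01,-0.0092,0],"rotation": [0,0,0],"claw": 1},{"delta_pos": [-0.012,-0.0119,0],"rotation": [0,0,0],"claw": 1},{"delta_pos": [-0.014,-0.0146,0],"rotation": [0,0,0],"claw": 1}]}}

```text
clock: 12.95
position: [0.5614, 0.0844, -0.0073]
ee_rot: [-0.0, 0.68, 0.733, -0.0]
contact_force: [0.2, 0.6, 0.5]
opening: 0.0006
```

```bash
python3 kp.py side
```

```text
nest frame tcp [0.0122 0.0324] [ 0.5614  0.0844 -0.0073] F [0.2 0.6 0.5] 12.95
keeper candidates (brightness, deg in nest) [(185, 168), (173, 171), (164, 165), (160, 174), (144, 84)]
```

Emit:
{"fn": "send_rows", "kwargs": {"plan": [{"delta_pos": [-0.0015,-0.0025,0],"rotation": [0,0,0],"claw": 1},{"delta_pos": [-0.0025,-0.005,0],"rotation": [0,0,0],"claw": 1},{"delta_pos": [-0.0035,-0.007,0],"rotation": [0,0,0],"claw": 1},{"delta_pos": [-0.0045,-0.009,0],"rotation": [0,0,0],"claw": 1},{"delta_pos": [-0.005,-0.0105,0],"rotation": [0,0,0],"claw": 1},{"delta_pos": [-0.0055,-0.0115,0],"rotation": [0,0,0],"claw": 1},{"delta_pos": [-0.0057,-0.0125,0],"rotation": [0,0,0],"claw": 1},{"delta_pos": [-0.0057,-0.0125,0],"rotation": [0,0,0],"claw": 1}]}}

```text
clock: 13.67
position: [0.5557, 0.072, -0.0073]
ee_rot: [-0.0, 0.68, 0.733, -0.0]
contact_force: [0.5, 1.5, 0.2]
opening: 0.0004
```

Emit:
{"fn": "send_rows", "kwargs": {"plan": [{"delta_pos": [0,-0.0005,0],"rotation": [0,0,0],"claw": 1},{"delta_pos": [0,-0.001,0],"rotation": [0,0,0],"claw": 1},{"delta_pos": [0,-0.001,0],"rotation": [0,0,0],"claw": 1}]}}

```text
clock: 13.92
position: [0.5557, 0.0711, -0.0073]
ee_rot: [-0.0, 0.68, 0.733, -0.0]
contact_force: [-0.1, 1.3, 0.1]
opening: 0.0004
```

```bash
python3 kp.py side
```

```text
nest frame tcp [0.0056 0.0196] [ 0.5557  0.0711 -0.0073] F [-0.1  1.3  0.1] 13.9167
keeper candidates (brightness, deg in nest) [(183, 183), (179, 186), (166, 180), (150, 189), (144, 84)]
```

Not at the stop yet; I'll go in half-millimetre steps until the force rises.

Emit:
{"fn": "send_rows", "kwargs": {"plan": [{"delta_pos": [0,-0.0005,0],"rotation": [0,0,0],"claw": 1},{"delta_pos": [0,-0.001,0],"rotation": [0,0,0],"claw": 1},{"delta_pos": [0,-0.001,0],"rotation": [0,0,0],"claw": 1}]}}

```text
clock: 14.22
position: [0.5556, 0.0701, -0.0074]
ee_rot: [-0.0, 0.68, 0.733, -0.0]
contact_force: [-1.0, 0.9, 0.9]
opening: 0.0002
```

Emit:
{"fn": "send_rows", "kwargs": {"plan": [{"delta_pos": [0,-0.0005,0],"rotation": [0,0,0],"claw": 1},{"delta_pos": [0,-0.0005,0],"rotation": [0,0,0],"claw": 1}]}}

```text
clock: 14.38
position: [0.5558, 0.0696, -0.0074]
ee_rot: [-0.0, 0.68, 0.733, -0.0]
contact_force: [-0.5, 1.0, -0.8]
opening: 0.0003
```

Emit:
{"fn": "send_rows", "kwargs": {"plan": [{"delta_pos": [0,-0.0005,0],"rotation": [0,0,0],"claw": 1},{"delta_pos": [0,-0.0005,0],"rotation": [0,0,0],"claw": 1}]}}

```text
clock: 14.55
position: [0.5558, 0.0694, -0.0073]
ee_rot: [-0.0, 0.68, 0.733, 0.0]
contact_force: [-0.5, 2.7, 0.4]
opening: 0.0003
```

Emit:
{"fn": "send_rows", "kwargs": {"plan": [{"delta_pos": [0,-0.0005,0],"rotation": [0,0,0],"claw": 1},{"delta_pos": [0,-0.0005,0],"rotation": [0,0,0],"claw": 1}]}}

```text
clock: 14.72
position: [0.5558, 0.0693, -0.0073]
ee_rot: [-0.0, 0.68, 0.733, 0.0]
contact_force: [-1.3, 5.4, -0.5]
opening: 0.0004
```

```bash
sed -i 's/range(30,200,3)/range(150,200,1)/' kp.py; python3 kp.py side
```

```text
nest frame tcp [0.0055 0.0177] [ 0.5558  0.0693 -0.0073] F [-1.3  5.4 -0.5] 14.7167
keeper candidates (brightness, deg in nest) [(186, 185), (185, 184), (183, 186), (178, 187), (175, 183)]
```

The finger stalls at nest y=17.7 mm (10 mm finger half-width + 8 mm arm half-width ≈ 18) and the force climbs to 5.4 N, so the keeper is on its stop. Backing away.

Emit:
{"fn": "send_rows", "kwargs": {"plan": [{"delta_pos": [0,0.003,0],"rotation": [0,0,0],"claw": 1},{"delta_pos": [0,0.01,0],"rotation": [0,0,0],"claw": 1},{"delta_pos": [0,0.012,0.02],"rotation": [0,0,0],"claw": 1},{"delta_pos": [0,0.012,0.05],"rotation": [0,0,0],"claw": 1},{"delta_pos": [0,0.012,0.09],"rotation": [0,0,0],"claw": 1},{"delta_pos": [0,0.012,0.13],"rotation": [0,0,0],"claw": 1},{"delta_pos": [-0.03,0.03,0.16],"rotation": [0,0,0],"claw": 1},{"delta_pos": [-0.05,0.06,0.18],"rotation": [0,0,0],"claw": 1},{"delta_pos": [-0.06,0.1,0.18],"rotation": [0,0,0],"claw": 1}]}}

```text
clock: 15.52
position: [0.4971, 0.1661, 0.177]
ee_rot: [0.002, 0.681, 0.732, 0.002]
contact_force: [1.0, 0.9, -0.9]
opening: 0.0001
```

Emit:
{"fn": "send_rows", "kwargs": {"plan": [{"delta_pos": [-0.01,0.04,0],"rotation": [0,0,0],"claw": 1},{"delta_pos": [-0.02,0.08,0],"rotation": [0,0,0],"claw": 1},{"delta_pos": [-0.03,0.12,0],"rotation": [0,0,0],"claw": 1},{"delta_pos": [-0.04,0.16,0],"rotation": [0,0,0],"claw": 1},{"delta_pos": [-0.05,0.2,0],"rotation": [0,0,0],"claw": 1},{"delta_pos": [-0.06,0.24,0],"rotation": [0,0,0],"claw": 1},{"delta_pos": [-0.06,0.24,0],"rotation": [0,0,0],"claw": 1}]}}

```text
clock: 16.1
position: [0.4347, 0.4129, 0.1728]
ee_rot: [-0.001, 0.679, 0.735, 0.001]
contact_force: [-0.3, -0.7, 0.1]
opening: 0.0003
```

```bash
python3 kp.py top
python3 - <<'E'
from h import *
import pickle
a0,b0=pickle.load(open('c0.pkl','rb'))
a=cap('top');b=cap('side')
A=cv2.resize(a['color'][170:230,210:300],(450,300),interpolation=cv2.INTER_CUBIC)
B=cv2.resize(b['color'][155:230,210:300],(360,300),interpolation=cv2.INTER_CUBIC)[:,:350]
im=np.zeros((600,800,3),np.uint8);im[:300,:450]=A;im[:300,450:]=B
im[300:,:400]=cv2.resize(a['color'],(400,300),interpolation=cv2.INTER_AREA)
im[300:,400:]=cv2.resize(cv2.absdiff(a['color'],a0['color'])*2,(400,300))
cv2.imwrite('pics/fin.png',im)
E
```

```text
nest frame tcp [-0.0895  0.3694] [0.4347 0.4129 0.1728] F [-0.3 -0.7  0.1] 16.1
keeper candidates (brightness, deg in nest) [(173, 179), (173, 178), (171, 177), (170, 180), (165, 176)]
```

View pics/fin.png

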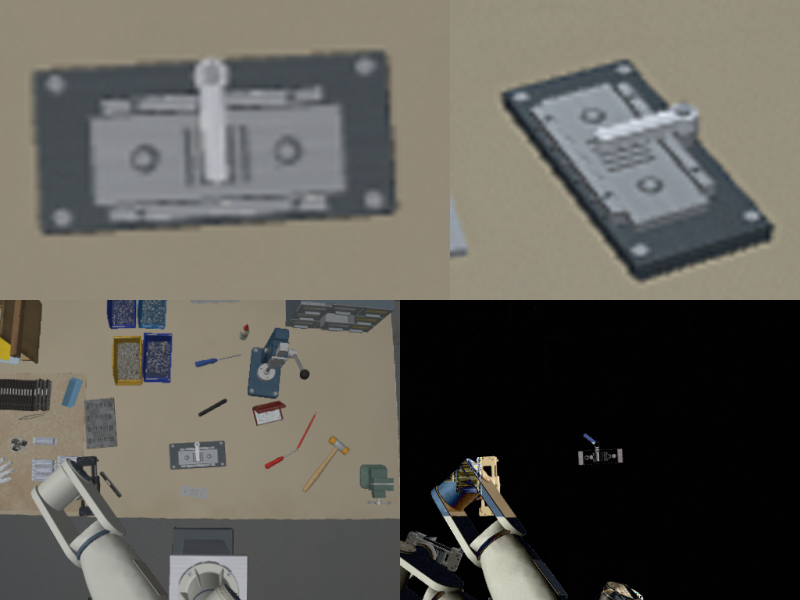

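The final view shows the template seated with pins in both holes at (145,158) and (288,150). The keeper lies across it from (212,75) to (215,180), and the difference image shows no changes apart from those two and the arm. Handing in.

```bash
python3 -c "
from rig import manip,readout
print(readout.get_state()['qvel'].round(3)); print(manip.close_job())"
```

```text
[-0.034 -0.013  0.014  0.001  0.002 -0.003]
the job is handed in; nothing more can be done
None
```

I pushed the template about 20 mm in the nest's +y with the closed fingertips until it dropped over both pins. Then I swept the keeper round to its stop and moved the arm clear, handing in at about 16 s of the 51 s allowed.

**Final checks**
- **Template:** its width reads 56.2 mm if its top is at 23 mm, which is the seated height. That was measured near one end only. Its far end is at about 80 mm, and both pins show in their holes.
- **Keeper:** at the stop the finger stopped advancing and the force rose to 5.4 N. The last top view puts the arm at 178–179° in the nest frame, where 180° is the stop. The side view read 185° while the finger was still on it, which I put down to the coarse estimate.
- **Everything else:** comparing the top view before and after shows changes only at the template, the keeper and the arm.

**What disagreed:** the fingertips ended about 40 mm above the reported tool point. My first push passed over the template without touching it, so I measured the offset from the side and wrist views and corrected for it.

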